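# Make up the exam tray and the craft dish

## Task

Make up two kits from the stock on the desk. Exam kit, in the rectangular tray: the long eraser lying flat in the small compartment, and the mini stapler and the little clock both standing on their bases in the large compartment. Craft kit, in the round dish: the tape roll lying flat, with the tall glue stick standing upright on the dish floor inside the roll's hole; leave the short eraser and the short glue stick where they are.

Things in the scene. Friction and masses are not known exactly. Their poses are not given: they have to be found in the camera images.
- tray: Fixed grey rectangular tray, 240 mm (its x) by 124 mm (its y), 18 mm high; walls and floor 4 mm thick. Origin: centre of its underside, on the desk; z up. A rim-high cross wall, 4 mm thick, at x = +36 mm leaves a large compartment from x = -116 to +34 mm and a small one from +38 to +116 mm, both y = -58 to +58 mm. Left or right of the stock.
- dish: Fixed shallow grey round dish, open on top, 160 mm across outside, 18 mm high, wall 4 mm, floor 4 mm thick (flat, 152 mm across inside). Origin: centre of its underside, on the desk; z up. Stands on the other side of the stock from the tray.
- long_eraser: Long white eraser in a brown card sleeve, lying flat: 56 mm (its x) by 24 mm (its y) by 13 mm high. Origin: centre of its underside; z up.
- short_eraser: Short worn eraser of the same make, lying flat: 30 mm (its x) by 24 mm (its y) by 13 mm high. Stays where it is. Origin: centre of its underside.
- tall_glue: Tall white glue stick, upright cylinder 22 mm across, 85 mm high. Origin: centre of its underside; z up along its axis.
- short_glue: Short white glue stick, upright cylinder 22 mm across, 50 mm high. Stays where it is. Origin: centre of its underside.
- tape_roll: Roll of brown tape lying flat: ring 60 mm outside diameter, hole 40 mm across right through, 24 mm high. Origin: centre of the underside, on the ring's axis; z up.
- stapler: Black mini stapler standing on its base: 60 mm (its x) by 24 mm (its y) by 30 mm high, its jaw towards -x, a steel strip on top. Origin: centre of its underside; z up.
- clock: Little black desk clock standing on its base: 44 mm wide (its x), 28 mm deep (its y), 52 mm high; white round face on its -y side. Origin: centre of its underside; z up.
There are look-alikes about, which are no part of the job. Leave any orange or red look-alike of the long_eraser alone.

How it is judged (in metres and radians):
At the end, for the whole second after the job is handed in: Long eraser in the small, stapler and clock in the large tray compartment, roll in the dish, tall glue in its hole (axes within 13 mm): all on the floors (undersides under 8 mm), upright to 0.12 rad, at rest. Short eraser and short glue within 20 mm of their starts (x of long_eraser in the frame of tray between 0.038 and 0.116 m and y of long_eraser in the frame of tray between -0.058 and 0.058 m and z of each of long_eraser, stapler, clock in the frame of tray below 0.008 m and angle between each of long_eraser, stapler, clock, tape_roll, tall_glue's own z axis and vertical below 0.12 rad and linear speed of each of long_eraser, stapler, clock, tape_roll, tall_glue below 0.02 m/s and angular speed of each of long_eraser, stapler, clock, tape_roll, tall_glue below 0.3 rad/s and x of stapler in the frame of tray between -0.116 and 0.034 m and y of stapler in the frame of tray between -0.058 and 0.058 m and x of clock in the frame of tray between -0.116 and 0.034 m and y of clock in the frame of tray between -0.058 and 0.058 m and horizontal distance between tape_roll and dish below 0.055 m and z of each of tape_roll, tall_glue in the frame of dish below 0.008 m and horizontal distance between tall_glue and tape_roll below 0.013 m and distance of each of short_eraser, short_glue from where it was at the start of the episode below 0.02 m); the robot touches nothing.
It fails at once if the short eraser or the short glue stick is moved by more than 20 mm (distance of any of short_eraser, short_glue from where it was at the start of the episode above 0.02 m).
It also fails if it takes over 131 s, if anything falls off the work surface, if the arm or the gripper's body presses on something with over 40 N, if the wrist force passes 120 N, or if a joint passes its speed limit or range.

## Robot

A 7-joint arm with a two-finger parallel gripper is mounted at the origin on the work surface. World frame = base frame: x ahead of the robot, y to its left, z up, the work surface at z = 0. Lengths are in m, angles in degrees, forces in N, time in s.
With the tool pointing down it reaches from about 0.425 to 0.875 m from the base axis. Payload 4.7 kg.
Tool frame: the origin (TCP) lies on the centre line of the jaws, within the pads' length; the fingertips stand 14 mm ahead of it and the grasp point (between the pads) lies 5 mm behind it; z points along the fingers, y is the line along which they close (so a half turn about z gives the same grasp; the last joint's range is limited). The gripper opens to 87 mm and grips with 3 to 60 N. Pads are 19 mm wide; open, the fingers measure 117 mm over their backs; the gripper's body (75 mm by 190 mm) begins 51 mm behind the grasp point.
Start: joints at [75.636, 18.392, -4.016, 83.108, 1.295, 78.541, -3.26], TCP at [0.17, -0.627, 0.237] pointing down, gripper open.
Joint ranges: [-163.93, 163.93], [-17.29, 119.83], [-79.2, 71.16], [3.27, 140.29], [-89.18, 269.18], [5.43, 117.66], [-154.24, 154.24]. Speed limits (degrees/s): [147.25, 147.25, 180, 180, 180, 180, 180].

## Interface

Orientations are given as [roll, pitch, yaw] about the fixed x, y, z axes, in that order (R = Rz(yaw) Ry(pitch) Rx(roll)).
In Python, from cell import env gives the robot as it stands.
- The arm moves only by the tool jog_arm, never from a script. Its argument "motion" is a list that holds one entry, the list of rows, each a list of 7 numbers: the shift along the tool's x, y, z in units of 0.1 m (1.0 is 0.1 m), then the turn, a rotation vector about the tool's x, y, z in units of 180 degrees (1.0 is 180 degrees), then the closure, from 0 (fully open) to 1 (shut). A call has 1 to 5 rows; each row is the pose to reach, as a shift and turn from the pose commanded when the call began, along the tool's axes at that moment, turning the shorter way round; what a row does not reach only later rows make up. A row lasts 1/10 s, in which the tool goes at most 50 mm and 8.59 degrees, less where a joint would pass 70% of its speed; a pose out of reach is approached as far as the arm can. A call with a number of a shift or a turn outside -1 to 1 is refused whole. A call with a gripper value outside its range is refused whole. The fingers move at their own pace and stop on an object; "grip_force" is the grip in N (left out, the last holds). Time passes only in rows, so rows that repeat a pose let the fingers close. It gives the time, the measured TCP pose, the force, the opening and the grip force at its end, in the units of the state.
- env.get_obs(): the state, without advancing time (a new reading comes with each control period).
- env.read_camera(name): name is "scene" or "side" or "wrist"; returns (picture, depth): 480x640x3 uint8, red, green, blue; 480x640 float32, m along the optical axis (not along the pixel's ray), 0 where there is no reading.
- env.camera_info(name): a dict with "camera_matrix" (3x3 intrinsics, pixels), "k1" (the pictures are not rectified: a ray, as slopes to the right and down, at radius r is drawn at 1 + k1 r^2 times it, then the intrinsics apply), "origin" and "orientation" of the camera in the world; the wrist camera has in their place "mount" (4x4, takes a point from camera to tool coordinates, whose origin is the TCP and whose axes are the flange's). Camera axes: x right, y down, z forward; pixel columns grow to the right and rows downward; lengths in m; the calibration is good to about 2 mm. A picture is of the moment at which its call begins: read the wrist's pose just before it. camera_info takes no time and is no camera call.
- env.sign_off(): hands the job in; it is judged then, once.
The state is a dict: "time_s": time; "qpos": joint angles; "joint_velocities": joint speeds; "effort": joint torques, N m; "tool_pos": TCP position; "tool_rot": TCP orientation; "force": force on the tool from outside, world axes, zero at the start; "wrist_torque": the same for the moment, N m; "grip_width": finger opening in m; "grasp_force": force on a finger pad.
Only numpy, scipy, OpenCV 4.12 (cv2) and the standard library are available. Lean on these libraries where they do the work, as an engineer would, in place of code of your own. Each camera call takes 0.05 s, during which the arm holds its last target. There are 200 camera calls.

## Working session

There is one attempt and no reset: what is moved stays moved. The work goes in short steps, Python scripts to look and compute and a tool call to move; the robot and the scene stay as the last step left them, time stands still between calls to the robot, and variables do not carry over. Pictures are saved under pics/ and viewed, at most 14 in all, crops included, and the job is handed in when it is done.

Besides the shell and the picture viewer there is one more tool, called after "Call:" by a JSON object that holds its "name" and its "arguments", one argument or row to a line. jog_arm: Moves the arm, as the interface text tells. Shifts and turns lie within -1 to 1; 1 stands for 0.1 m of shift or 180 degrees of turn. Its arguments: {"type":"object","properties":{"motion":{"type":"array","items":{"type":"array","items":{"type":"array","items":{"type":"number"}}}},"grip_force":{"type":"number"}},"required":["motion"]}

```bash
ls; mkdir -p pics; cat > h.py <<'E'
import numpy as np, cv2
from cell import env
from scipy.spatial.transform import Rotation as R
def cam(name):
    i=env.camera_info(name); K=np.array(i["camera_matrix"]);k1=i["k1"]
    if name=="wrist":
        s=env.get_obs(); M=np.array(i["mount"]); T=np.eye(4); T[:3,3]=s["tool_pos"]; T[:3,:3]=R.from_euler('xyz',s["tool_rot"],degrees=True).as_matrix(); T=T@M
        return K,k1,T[:3,3],T[:3,:3]
    o=np.array(i["orientation"]); 
    Rm=o if o.shape==(3,3) else R.from_euler('xyz',o,degrees=True).as_matrix()
    return K,k1,np.array(i["origin"]),Rm
def snap(name):
    c=cam(name); p,d=env.read_camera(name); return c,p,d
def ray(c,uv):
    K,k1,o,Rm=c
    p=cv2.undistortPoints(np.array(uv,float).reshape(-1,1,2),K,np.array([k1,0,0,0.])).reshape(-1,2)
    return o,np.c_[p,np.ones(len(p))]@Rm.T
def onplane(c,uv,z):
    o,d=ray(c,uv); return o+d*((z-o[2])/d[:,2])[:,None]
def cloud(c,d):
    v,u=np.mgrid[:480,:640]; o,r=ray(c,np.c_[u.ravel(),v.ravel()]); P=o+r*d.reshape(-1,1); return P.reshape(480,640,3)
def save(n,p): cv2.imwrite(f"pics/{n}.png",p[:,:,::-1])
E
python3 - <<'E'
from h import *
print(env.get_obs())
for n in("scene","side","wrist"):
    print(n,env.camera_info(n)); c,p,d=snap(n); save(n+"0",p); np.savez(f"{n}0.npz",p=p,d=d,K=c[0],k=c[1],o=c[2],R=c[3])
E
```

```text
pics
{'time_s': 0.0, 'qpos': array([75.63734289, 18.43989596, -4.01630433, 83.17424764,  1.29476467,
       78.54261622, -3.25948051]), 'joint_velocities': array([-0.00769061, -0.08462705,  0.09302948, -0.01056572,  0.03637895,
        0.16265857, -0.01331493]), 'effort': array([-3.05278872e-04, -4.91292679e+01, -4.04075012e-01, -3.12527347e+01,
       -6.39960472e-02,  4.39003017e-02,  1.99450155e-04]), 'tool_pos': array([ 0.1699214 , -0.6268431 ,  0.23545787]), 'tool_rot': array([-1.79888476e+02,  5.34562600e-03,  1.51736034e+01]), 'force': array([-0.26225395, -0.12965451,  0.3521743 ]), 'wrist_torque': array([ 0.03360381,  0.01030062, -0.01326474]), 'grasp_force': 0.0, 'grip_width': 0.08684836663252139}
scene {'camera_matrix': array([[479.91388102,   0.        , 320.78814832],
       [  0.        , 479.91388102, 235.75608287],
       [  0.        ,   0.        ,   1.        ]]), 'k1': -0.12309004928499043, 'origin': array([ 0.9727528 , -0.16270632,  0.86099905]), 'orientation': array([-150.40981459,   -0.81419666,   73.07598386])}
side {'camera_matrix': array([[578.95119852,   0.        , 322.14456829],
       [  0.        , 578.95119852, 238.05704347],
       [  0.        ,   0.        ,   1.        ]]), 'k1': -0.13076895657929544, 'origin': array([ 0.36214944, -0.76786663,  0.69471634]), 'orientation': array([-130.28361592,   -0.9277779 ,  -10.98087044])}
wrist {'camera_matrix': array([[410.55519767,   0.        , 321.16074473],
       [  0.        , 410.55519767, 238.35267943],
       [  0.        ,   0.        ,   1.        ]]), 'k1': -0.01705801340409066, 'mount': array([[ 3.25190151e-04, -9.54419844e-01, -2.98467177e-01,
         8.20623776e-02],
       [ 9.99999619e-01,  6.86458653e-05,  8.70022136e-04,
         9.91430804e-04],
       [-8.09877853e-04, -2.98467347e-01,  9.54419503e-01,
        -1.48111722e-01],
       [ 0.00000000e+00,  0.00000000e+00,  0.00000000e+00,
         1.00000000e+00]])}
```

View pics/scene0.png

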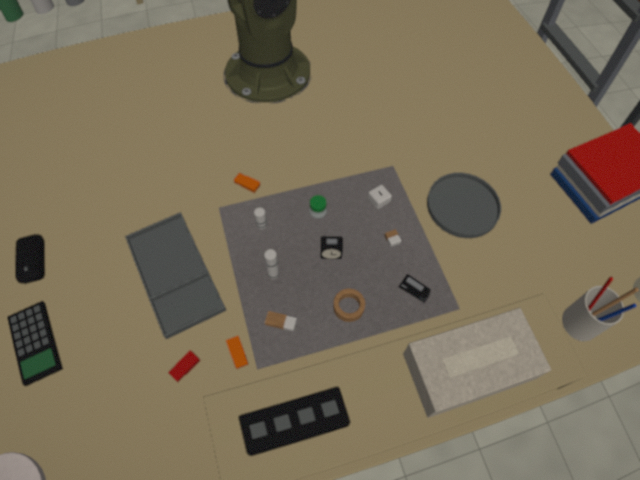

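View pics/side0.png

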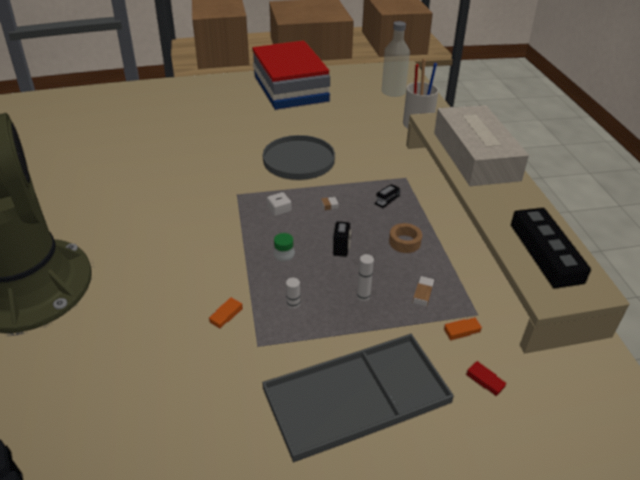

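The scene view shows the tall glue at (271,262), short glue (260,217), long eraser (281,321), short eraser (393,239), roll (349,304), stapler (415,287), clock (331,247), tray (175,275) and dish (464,205). The orange and red blocks, green-capped jar and white sharpener are look-alikes. Next I'll measure from both depth views.

```bash
cat > seg.py <<'E'
from h import *
seeds={"scene":dict(tall=(271,262),short=(260,217),leras=(281,321),seras=(393,239),roll=(349,304),stap=(415,287),clock=(331,247),jar=(318,204),sharp=(380,196),or1=(237,352),or2=(247,182),red=(184,366))}
for n in("scene","side"):
    z=np.load(n+"0.npz"); c=(z["K"],float(z["k"]),z["o"],z["R"]); P=cloud(c,z["d"])
    m=((P[...,2]>0.006)&(P[...,2]<0.13)&(z["d"]>0)&(P[...,0]>.3)&(P[...,0]<0.95)&(abs(P[...,1])<.45)).astype(np.uint8)
    N,L,S,C=cv2.connectedComponentsWithStats(m,connectivity=4)
    mat=onplane(c,[(320,265)],0); print(n, "desk z",np.median(P[260:290,290:320,2]) if n=="scene" else "")
    for i in range(1,N):
        if S[i,4]<40: continue
        q=P[L==i]; zt=np.percentile(q[:,2],97); t=q[q[:,2]>zt-.006]
        (cx,cy),(w,h),a=cv2.minAreaRect((t[:,:2]*1000).astype(np.float32))
        print(C[i].round(0),S[i,4],"top z %.3f"%zt,"top mean",t.mean(0).round(4),"rect",round(cx),round(cy),round(w),round(h),round(a), z["p"][L==i].mean(0).round(0))
E
python3 seg.py
```

```text
scene desk z 0.002290438129935457
[465. 205.] 1101 top z 0.022 top mean [0.5288 0.3072 0.019 ] rect 526 306 157 160 63 [71. 72. 68.]
[247. 182.] 283 top z 0.018 top mean [ 0.3404 -0.1254  0.0147] rect 339 -126 56 27 46 [151.  78.  21.]
[379. 196.] 375 top z 0.031 top mean [0.4607 0.1355 0.0279] rect 461 136 40 38 18 [140. 136. 131.]
[317. 206.] 340 top z 0.042 top mean [0.451  0.0006 0.0397] rect 451 1 33 34 24 [57. 99. 66.]
[444. 213.] 80 top z 0.010 top mean [0.5331 0.259  0.0075] rect 534 258 35 34 42 [76. 78. 76.]
[260. 217.] 203 top z 0.054 top mean [ 0.4488 -0.1206  0.0515] rect 448 -120 21 21 56 [127. 124. 119.]
[174. 276.] 1710 top z 0.022 top mean [ 0.5234 -0.313   0.019 ] rect 509 -313 245 125 12 [76. 76. 72.]
[462. 222.] 150 top z 0.009 top mean [0.5645 0.2867 0.0073] rect 566 288 57 36 80 [76. 78. 76.]
[392. 237.] 184 top z 0.018 top mean [0.5593 0.1288 0.0149] rect 559 129 30 25 1 [132. 118. 105.]
[331. 247.] 510 top z 0.055 top mean [ 0.5547 -0.0028  0.0519] rect 554 -3 43 27 73 [70. 67. 63.]
[271. 263.] 319 top z 0.089 top mean [ 0.5659 -0.1248  0.0864] rect 565 -125 2
[... 1549 characters left out ...]
 z 0.086 top mean [ 0.5673 -0.1278  0.0849] rect 568 -127 21 20 41 [103. 100.  98.]
[423. 290.] 404 top z 0.017 top mean [ 0.6665 -0.1389  0.0144] rect 667 -137 59 25 60 [117.  99.  84.]
[293. 292.] 360 top z 0.052 top mean [ 0.4508 -0.1229  0.0499] rect 451 -121 20 23 15 [108. 105. 102.]
[225. 311.] 508 top z 0.016 top mean [ 0.3401 -0.1292  0.0137] rect 340 -129 58 27 46 [140.  69.  26.]
[462. 327.] 514 top z 0.016 top mean [ 0.7015 -0.2289  0.0138] rect 703 -228 58 26 7 [136.  66.  23.]
[360. 393.] 3514 top z 0.020 top mean [ 0.5141 -0.3191  0.0179] rect 512 -315 242 127 11 [56. 56. 54.]
[486. 377.] 643 top z 0.016 top mean [ 0.7013 -0.3266  0.0141] rect 702 -326 28 57 31 [110.  24.  21.]
```

Both depth views agree to about 2–4 mm, and heights and sizes match the text: roll 24–28 mm high and 60 mm across, tall glue 86 mm, clock 53 mm, stapler 30 mm, long eraser 55x25 mm. These are the pairs that could be confused, with scene pixels:
- **Glues:** (271,262) is 86 mm high and (260,217) is 52 mm, so the first is the tall one.
- **Erasers:** (281,321) is white with a brown sleeve and 55 mm long; (393,239) is 30 mm. Orange (237,352) and (247,182) and red (184,366) are decoys.

I'll confirm these in one crop.

```bash
python3 - <<'E'
import cv2
p=cv2.imread("pics/scene0.png")[160:380,160:450]
cv2.imwrite("pics/crop0.png",cv2.resize(p,(790,599),interpolation=cv2.INTER_CUBIC))
E
```

```text
(no output)
```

View pics/crop0.png

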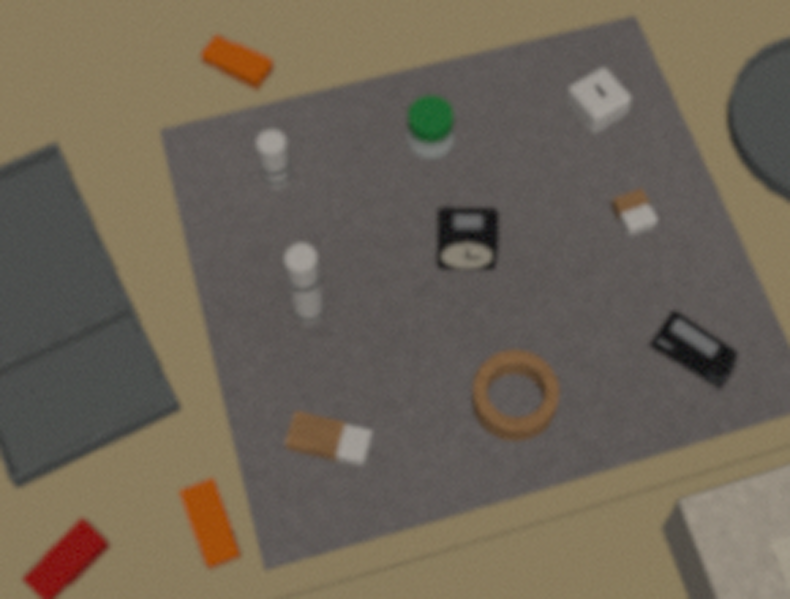

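Call:
{"name": "jog_arm", "arguments": {
  "motion": [
    [[0,0,-0.3,0,0,0.084,0],[0,0,-0.3,0,0,0.084,0],[0,0,-0.3,0,0,0.084,0]]
  ],
  "grip_force": 20
}}

```text
time_s: 0.45
tool_pos: [0.1702, -0.6276, 0.2671]
tool_rot: [179.9, -0.0, 0.0]
force: [-0.4, -0.3, -0.8]
grip_width: 0.0869
grasp_force: 0.0
```

The crop confirms the tall glue at crop (301,285), the long sleeved eraser at (330,438), the roll at (516,394), the stapler at (694,348) and the clock at (467,238). I'm moving towards the roll.

Call:
{"name": "jog_arm", "arguments": {
  "motion": [
    [[0.72,-0.88,0,0,0,0,0],[0.72,-0.88,0,0,0,0,0],[0.72,-0.88,0,0,0,0,0]]
  ]
}}

```text
time_s: 0.75
tool_pos: [0.2473, -0.5342, 0.2658]
tool_rot: [-179.8, -0.1, 0.7]
force: [0.2, 0.9, -0.7]
grip_width: 0.0872
grasp_force: 0.0
```

Call:
{"name": "jog_arm", "arguments": {
  "motion": [
    [[0.72,-0.88,0,0,0,0,0],[0.72,-0.88,0,0,0,0,0],[0.72,-0.88,0,0,0,0,0]]
  ]
}}

```text
time_s: 1.05
tool_pos: [0.3184, -0.446, 0.2661]
tool_rot: [-179.8, -0.1, 0.7]
force: [1.4, 0.2, 0.5]
grip_width: 0.0871
grasp_force: 0.0
```

Call:
{"name": "jog_arm", "arguments": {
  "motion": [
    [[0.72,-0.88,0,0,0,0,0],[0.72,-0.88,0,0,0,0,0],[0.72,-0.88,0,0,0,0,0]]
  ]
}}

```text
time_s: 1.35
tool_pos: [0.3896, -0.3579, 0.2662]
tool_rot: [-179.9, -0.1, 0.7]
force: [0.3, 0.2, 0.3]
grip_width: 0.0868
grasp_force: 0.0
```

Call:
{"name": "jog_arm", "arguments": {
  "motion": [
    [[0.72,-0.88,0,0,0,0,0],[0.72,-0.88,0,0,0,0,0],[0.72,-0.88,0,0,0,0,0]]
  ]
}}

```text
time_s: 1.65
tool_pos: [0.4609, -0.2699, 0.2662]
tool_rot: [-179.9, -0.1, 0.6]
force: [0.2, 0.6, -1.0]
grip_width: 0.0869
grasp_force: 0.0
```

Call:
{"name": "jog_arm", "arguments": {
  "motion": [
    [[0.72,-0.88,0,0,0,0,0],[0.72,-0.88,0,0,0,0,0],[0.72,-0.88,0,0,0,0,0]]
  ]
}}

```text
time_s: 1.95
tool_pos: [0.5322, -0.1819, 0.2661]
tool_rot: [-179.8, -0.1, 0.6]
force: [0.4, 0.9, -0.7]
grip_width: 0.0869
grasp_force: 0.0
```

Call:
{"name": "jog_arm", "arguments": {
  "motion": [
    [[0.72,-0.88,0,0,0,0,0],[0.72,-0.88,0,0,0,0,0],[0.72,-0.88,0,0,0,0,0]]
  ]
}}

```text
time_s: 2.25
tool_pos: [0.6035, -0.0941, 0.2657]
tool_rot: [-179.8, -0.0, 0.5]
force: [0.4, 0.6, 0.4]
grip_width: 0.087
grasp_force: 0.0
```

Call:
{"name": "jog_arm", "arguments": {
  "motion": [
    [[0,0,0,0,0,-0.25,0],[0,0,0,0,0,-0.25,0],[0,0,0,0,0,-0.25,0],[0,0,0,0,0,-0.25,0],[0,0,0,0,0,-0.25,0]]
  ]
}}

```text
time_s: 2.75
tool_pos: [0.601, -0.1013, 0.2658]
tool_rot: [-180.0, 0.1, 43.3]
force: [0.1, 0.1, 0.4]
grip_width: 0.0869
grasp_force: 0.0
```

Call:
{"name": "jog_arm", "arguments": {
  "motion": [
    [[0,0,0,0,0,-0.25,0],[0,0,0,0,0,-0.25,0],[0,0,0,0,0,-0.25,0],[0,0,0,0,0,-0.25,0],[0,0,0,0,0,-0.25,0]]
  ]
}}

```text
time_s: 3.25
tool_pos: [0.601, -0.1014, 0.2658]
tool_rot: [-179.9, 0.1, 86.3]
force: [-0.6, -1.1, -0.4]
grip_width: 0.0872
grasp_force: 0.0
```

Call:
{"name": "jog_arm", "arguments": {
  "motion": [
    [[0,0.68,0,0,0,-0.02,0],[0,0.68,0,0,0,-0.02,0],[0,0.68,0,0,0,-0.02,0],[0,0.68,0,0,0,-0.02,0]]
  ]
}}

```text
time_s: 3.65
tool_pos: [0.6688, -0.105, 0.2655]
tool_rot: [-179.9, 0.0, 89.6]
force: [-0.1, 0.4, 0.9]
grip_width: 0.0865
grasp_force: 0.0
```

```bash
python3 - <<'E'
from h import *
c,p,d=snap("wrist"); save("w1",p); s=env.get_obs(); print(s["tool_pos"],s["tool_rot"])
P=cloud(c,d); print("desk med",np.median(P[d>0][:,2]))
m=((P[...,2]>0.007)&(d>0)&(P[...,2]<.13)&(P[...,0]<.79)).astype(np.uint8)
N,L,S,C=cv2.connectedComponentsWithStats(m,connectivity=4)
for i in range(1,N):
    if S[i,4]<150: continue
    q=P[L==i]; zt=np.percentile(q[:,2],97); t=q[q[:,2]>zt-.006]
    (cx,cy),(w,h),a=cv2.minAreaRect((t[:,:2]*1000).astype(np.float32))
    print(C[i].round(0),S[i,:4],"top %.4f"%zt,"rect",round(cx),round(cy),round(w),round(h),round(a))
E
```

```text
[ 0.66857082 -0.10467291  0.26618922] [-1.79919224e+02  3.30267932e-02  8.95791349e+01]
desk med 0.02219201198061202
[464. 143.] [442   0  46 305] top 0.0813 rect 784 -69 11 244 0
[327.  88.] [294  54  67  70] top 0.0253 rect 674 -6 59 59 88
[190.  87.] [164  57  53  59] top 0.0524 rect 554 -4 43 28 72
[78. 85.] [49 64 59 44] top 0.0391 rect 451 0 34 35 61
[  9. 214.] [  0 194  26  49] top 0.0144 rect 342 -127 51 25 46
[320. 226.] [297 198  46  57] top 0.0148 rect 666 -137 56 25 60
[ 95. 218.] [ 72 202  47  33] top 0.0509 rect 448 -122 21 22 84
[209. 228.] [187 205  45  46] top 0.0860 rect 566 -126 21 21 62
[352. 307.] [326 294  53  27] top 0.0147 rect 701 -228 56 26 6
[257. 320.] [223 308  61  37] top 0.0191 rect 598 -242 33 69 66
[139. 336.] [125 331  32  12] top 0.0187 rect 465 -262 30 5 13
[234. 409.] [166 382 133  47] top 0.0191 rect 556 -343 162 53 12
[440. 389.] [432 382  16  15] top 0.0811 rect 784 -282 10 19 7
[355. 391.] [337 383  34  22] top 0.0147 rect 705 -333 24 38 35
```

View pics/w1.png

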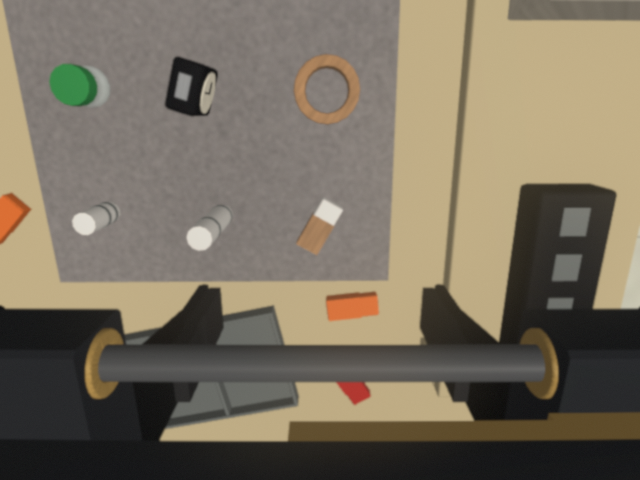

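The wrist view agrees with the others to about 1 mm: roll (0.674,-0.006), top 25 mm; shelf edge x≈0.778, top 81 mm, so it stays clear of the gripper body. Next I go over the roll, down, and grip.

Call:
{"name": "jog_arm", "arguments": {
  "motion": [
    [[0.98,0.05,0.8,0,0,0,0],[0.98,0.05,0.8,0,0,0,0],[0.98,0.05,0.8,0,0,0,0],[0.98,0.05,0.8,0,0,0,0]]
  ]
}}

```text
time_s: 4.1
tool_pos: [0.6722, -0.0012, 0.1843]
tool_rot: [-179.7, -0.1, 90.0]
force: [-0.3, -0.6, 0.0]
grip_width: 0.0871
grasp_force: 0.0
```

Call:
{"name": "jog_arm", "arguments": {
  "motion": [
    [[0,0,0.8,0,0,0,0],[0,0,0.8,0,0,0,0],[0,0,0.8,0,0,0,0],[0,0,0.8,0,0,0,0]]
  ]
}}

```text
time_s: 4.5
tool_pos: [0.6755, -0.0075, 0.1081]
tool_rot: [179.9, 0.1, 89.5]
force: [0.3, -0.6, 0.4]
grip_width: 0.0868
grasp_force: 0.0
```

Call:
{"name": "jog_arm", "arguments": {
  "motion": [
    [[0,0,0.4,0,0,0,0],[0,0,0.86,0,0,0,0],[0,0,0.86,0,0,0,0],[0,0,0.86,0,0,0,0],[0,0,0.86,0,0,0,1]]
  ],
  "grip_force": 15
}}

```text
time_s: 5.0
tool_pos: [0.6779, -0.0056, 0.0247]
tool_rot: [179.7, -0.0, 89.6]
force: [0.5, -0.2, 0.3]
grip_width: 0.084
grasp_force: 0.0
```

Call:
{"name": "jog_arm", "arguments": {
  "motion": [
    [[0,0,0,0,0,0,1],[0,0,0,0,0,0,1],[0,0,0,0,0,0,1],[0,0,0,0,0,0,1],[0,0,0,0,0,0,1]]
  ]
}}

```text
time_s: 5.5
tool_pos: [0.6754, -0.0058, 0.0213]
tool_rot: [180.0, 0.0, 89.6]
force: [-1.1, -1.1, 4.3]
grip_width: 0.0586
grasp_force: 15.0
```

Call:
{"name": "jog_arm", "arguments": {
  "motion": [
    [[0,0,-0.2,0,0,0,1],[0,0,-0.6,0,0,0,1],[0,0,-0.6,0,0,0,1],[0,0,-0.6,0,0,0,1]]
  ]
}}

```text
time_s: 5.9
tool_pos: [0.6758, -0.0057, 0.0814]
tool_rot: [179.9, 0.0, 89.6]
force: [0.2, 0.8, -0.6]
grip_width: 0.058
grasp_force: 15.0
```

Call:
{"name": "jog_arm", "arguments": {
  "motion": [
    [[0.4,-0.19,-0.2,0,0,0,1],[0.775,-0.375,-0.2,0,0,0,1],[0.775,-0.375,-0.2,0,0,0,1]]
  ]
}}

```text
time_s: 6.2
tool_pos: [0.6344, 0.0807, 0.1001]
tool_rot: [-179.8, -0.3, 90.2]
force: [0.5, 1.5, -1.1]
grip_width: 0.0586
grasp_force: 15.0
```

Call:
{"name": "jog_arm", "arguments": {
  "motion": [
    [[0.4,-0.19,0,0,0,0,1],[0.775,-0.375,0,0,0,0,1],[0.775,-0.375,0,0,0,0,1]]
  ]
}}

```text
time_s: 6.5
tool_pos: [0.5965, 0.1578, 0.0994]
tool_rot: [-179.8, -0.2, 90.2]
force: [-0.2, 0.8, 0.2]
grip_width: 0.0583
grasp_force: 15.0
```

Call:
{"name": "jog_arm", "arguments": {
  "motion": [
    [[0.4,-0.19,0,0,0,0,1],[0.775,-0.375,0,0,0,0,1],[0.775,-0.375,0,0,0,0,1]]
  ]
}}

```text
time_s: 6.8
tool_pos: [0.5592, 0.235, 0.0997]
tool_rot: [-179.8, -0.2, 90.2]
force: [-0.3, 0.4, 0.5]
grip_width: 0.0587
grasp_force: 15.0
```

Call:
{"name": "jog_arm", "arguments": {
  "motion": [
    [[0.4,-0.19,0,0,0,0,1],[0.775,-0.375,0,0,0,0,1],[0.775,-0.375,0,0,0,0,1],[0.775,-0.375,0,0,0,0,1],[0.775,-0.375,0,0,0,0,1]]
  ]
}}

```text
time_s: 7.3
tool_pos: [0.5276, 0.3036, 0.0994]
tool_rot: [-179.9, 0.1, 89.5]
force: [-0.6, -1.2, -0.5]
grip_width: 0.0584
grasp_force: 15.0
```

```bash
python3 - <<'E'
from h import *
print(env.get_obs()["tool_pos"],env.get_obs()["grip_width"])
for n in ("scene","side"):
    c,p,d=snap(n); P=cloud(c,d)
    m=(d>0)&(abs(P[...,0]-.53)<.11)&(abs(P[...,1]-.305)<.11)&(P[...,2]>0.008)&(P[...,2]<0.0225)
    (cx,cy),r=cv2.minEnclosingCircle((P[m][:,:2]*1000).astype(np.float32)); print(n,cx,cy,r)
save("s2",p)
E
```

```text
[0.52763527 0.30363261 0.09939987] 0.05837015167257662
scene 522.9133911132812 307.4165344238281 92.62459564208984
side 527.5983276367188 304.3617858886719 83.45679473876953
```

Call:
{"name": "jog_arm", "arguments": {
  "motion": [
    [[0,0,0.3,0,0,0,1],[0,0,0.6,0,0,0,1],[0,0,0.7,0,0,0,1],[0,0,0.73,0,0,0,1],[0,0,0.73,0,0,0,1]]
  ]
}}

```text
time_s: 7.9
tool_pos: [0.5279, 0.3052, 0.028]
tool_rot: [180.0, -0.0, 89.6]
force: [-0.3, 0.3, 0.2]
grip_width: 0.0583
grasp_force: 15.0
```

Call:
{"name": "jog_arm", "arguments": {
  "motion": [
    [[0,0,0.01,0,0,0,1],[0,0,0.01,0,0,0,0.1],[0,0,0.01,0,0,0,0.1],[0,0,0.01,0,0,0,0.1],[0,0,0.01,0,0,0,0.1]]
  ]
}}

```text
time_s: 8.4
tool_pos: [0.5275, 0.3054, 0.0268]
tool_rot: [180.0, -0.0, 89.6]
force: [0.3, 0.5, 0.1]
grip_width: 0.0765
grasp_force: 0.0
```

Call:
{"name": "jog_arm", "arguments": {
  "motion": [
    [[0,0,-0.3,0,0,0,0.1],[0,0,-0.8,0,0,0,0.1],[0,0,-1,0,0,0,0.1],[0,0,-1,0,0,0,0.1]]
  ]
}}

```text
time_s: 8.8
tool_pos: [0.5293, 0.307, 0.1306]
tool_rot: [179.6, -0.2, 89.6]
force: [-0.5, 0.0, 0.8]
grip_width: 0.0782
grasp_force: 0.0
```

```bash
python3 - <<'E'
from h import *
print(env.get_obs()["tool_pos"],env.get_obs()["tool_rot"])
for n in ("scene","side","wrist"):
    c,p,d=snap(n); P=cloud(c,d); save("r_"+n,p)
    m=(d>0)&(abs(P[...,0]-.53)<.06)&(abs(P[...,1]-.305)<.06)&(P[...,2]>0.02)&(P[...,2]<0.04)
    t=P[m]; r=cv2.minAreaRect((t[:,:2]*1000).astype(np.float32)); print(n,r,np.percentile(t[:,2],[5,50,95]))
E
```

```text
[0.52928778 0.30701964 0.1306427 ] [ 1.79630471e+02 -1.72908201e-01  8.96006325e+01]
scene ((530.2840576171875, 305.6563720703125), (118.239990234375, 118.22225952148438), 89.88626861572266) [0.02092261 0.02858324 0.0315002 ]
side ((521.9999389648438, 323.9101257324219), (61.123252868652344, 105.79953002929688), 25.682968139648438) [0.02114084 0.02723338 0.03010695]
wrist ((528.47216796875, 305.509521484375), (58.828285217285156, 59.0599365234375), 45.58467102050781) [0.02315976 0.02775921 0.02894691]
```

The roll sits flat in the dish (wrist view: (0.5285,0.3055), top 28 mm). Next is the tall glue.

Call:
{"name": "jog_arm", "arguments": {
  "motion": [
    [[-0.43,0.04,-0.33,0,0,0,0.1],[-0.865,0.08,-0.33,0,0,0,0.1],[-0.865,0.08,-0.33,0,0,0,0.1]]
  ]
}}

```text
time_s: 9.25
tool_pos: [0.5367, 0.2098, 0.158]
tool_rot: [-179.9, 0.4, 89.0]
force: [0.2, -0.9, -0.3]
grip_width: 0.0779
grasp_force: 0.0
```

Call:
{"name": "jog_arm", "arguments": {
  "motion": [
    [[-0.43,0.04,0,0,0,0,0.1],[-0.865,0.08,0,0,0,0,0.1]]
  ]
}}

```text
time_s: 9.45
tool_pos: [0.5408, 0.1318, 0.1578]
tool_rot: [-179.8, -0.0, 89.7]
force: [1.9, -0.4, -0.3]
grip_width: 0.0786
grasp_force: 0.0
```

Call:
{"name": "jog_arm", "arguments": {
  "motion": [
    [[-0.43,0.04,0,0,0,0,0.1],[-0.865,0.08,0,0,0,0,0.1]]
  ]
}}

```text
time_s: 9.65
tool_pos: [0.5483, 0.0436, 0.1577]
tool_rot: [-179.8, 0.0, 89.6]
force: [1.1, 0.7, -0.5]
grip_width: 0.0782
grasp_force: 0.0
```

Call:
{"name": "jog_arm", "arguments": {
  "motion": [
    [[-0.43,0.04,0,0,0,0,0.1],[-0.865,0.08,0,0,0,0,0.1]]
  ]
}}

```text
time_s: 9.85
tool_pos: [0.5557, -0.0429, 0.1577]
tool_rot: [-179.8, -0.0, 89.6]
force: [0.4, -0.0, 0.3]
grip_width: 0.0788
grasp_force: 0.0
```

Call:
{"name": "jog_arm", "arguments": {
  "motion": [
    [[-0.43,0.04,0,0,0,0,0.1],[-0.865,0.08,0,0,0,0,0.1],[-0.865,0.08,0,0,0,0,0.1],[-0.865,0.08,0,0,0,0,0.1],[-0.865,0.08,0,0,0,0,0.1]]
  ]
}}

```text
time_s: 10.35
tool_pos: [0.5637, -0.1258, 0.1584]
tool_rot: [-179.9, -0.1, 89.7]
force: [0.5, -0.5, -1.1]
grip_width: 0.0781
grasp_force: 0.0
```

Call:
{"name": "jog_arm", "arguments": {
  "motion": [
    [[0,0.02,0.4,0,0,0,0.1],[0,0.02,0.8,0,0,0,0.1],[0,0.02,1,0,0,0,0.1],[0,0.02,1,0,0,0,0.1],[0,0.02,1,0,0,0,0.1]]
  ],
  "grip_force": 15
}}

```text
time_s: 10.85
tool_pos: [0.5666, -0.1259, 0.0599]
tool_rot: [180.0, -0.0, 89.7]
force: [0.1, 0.2, 0.4]
grip_width: 0.0783
grasp_force: 0.0
```

Call:
{"name": "jog_arm", "arguments": {
  "motion": [
    [[0,0,0,0,0,0,1],[0,0,0,0,0,0,1],[0,0,0,0,0,0,1],[0,0,0,0,0,0,1],[0,0,0,0,0,0,1]]
  ]
}}

```text
time_s: 11.35
tool_pos: [0.5664, -0.1276, 0.0599]
tool_rot: [180.0, 0.0, 89.6]
force: [-0.2, -0.5, 0.4]
grip_width: 0.0464
grasp_force: 0.0
```

Call:
{"name": "jog_arm", "arguments": {
  "motion": [
    [[0,0,0,0,0,0,1],[0,0,0,0,0,0,1],[0,0,0,0,0,0,1],[0,0,0,0,0,0,1],[0,0,0,0,0,0,1]]
  ]
}}

```text
time_s: 11.85
tool_pos: [0.5662, -0.1275, 0.0594]
tool_rot: [-180.0, 0.0, 89.6]
force: [-0.7, 0.4, 0.0]
grip_width: 0.0218
grasp_force: 15.0
```

Call:
{"name": "jog_arm", "arguments": {
  "motion": [
    [[0,0,-0.3,0,0,0,1],[0,0,-0.7,0,0,0,1],[0,0,-1,0,0,0,1],[0,0,-1,0,0,0,1]]
  ]
}}

```text
time_s: 12.25
tool_pos: [0.5694, -0.1277, 0.1644]
tool_rot: [179.5, 0.2, 89.6]
force: [0.5, 0.1, -0.6]
grip_width: 0.0213
grasp_force: 15.0
```

Call:
{"name": "jog_arm", "arguments": {
  "motion": [
    [[0.3,-0.03,0,0,0,0,1],[0.6,-0.05,0,0,0,0,1],[0.865,-0.08,0,0,0,0,1]]
  ]
}}

```text
time_s: 12.55
tool_pos: [0.5582, -0.0396, 0.1587]
tool_rot: [-179.9, -0.0, 89.6]
force: [0.1, 0.5, 0.5]
grip_width: 0.0215
grasp_force: 15.0
```

Call:
{"name": "jog_arm", "arguments": {
  "motion": [
    [[0.3,-0.03,0,0,0,0,1],[0.6,-0.05,0,0,0,0,1],[0.865,-0.08,0,0,0,0,1]]
  ]
}}

```text
time_s: 12.85
tool_pos: [0.5507, 0.0472, 0.1587]
tool_rot: [-179.9, -0.0, 89.6]
force: [0.5, -0.9, -1.4]
grip_width: 0.0215
grasp_force: 15.0
```

Call:
{"name": "jog_arm", "arguments": {
  "motion": [
    [[0.3,-0.03,0,0,0,0,1],[0.6,-0.05,0,0,0,0,1],[0.865,-0.08,0,0,0,0,1]]
  ]
}}

```text
time_s: 13.15
tool_pos: [0.5433, 0.1336, 0.1587]
tool_rot: [-179.9, -0.0, 89.6]
force: [0.1, -0.6, -0.0]
grip_width: 0.0218
grasp_force: 15.0
```

Call:
{"name": "jog_arm", "arguments": {
  "motion": [
    [[0.3,-0.03,0,0,0,0,1],[0.6,-0.05,0,0,0,0,1],[0.865,-0.08,0,0,0,0,1]]
  ]
}}

```text
time_s: 13.45
tool_pos: [0.536, 0.2201, 0.1586]
tool_rot: [-179.9, 0.0, 89.6]
force: [-0.3, 0.1, -0.2]
grip_width: 0.0216
grasp_force: 15.0
```

Call:
{"name": "jog_arm", "arguments": {
  "motion": [
    [[0.3,-0.03,0,0,0,0,1],[0.6,-0.05,0,0,0,0,1],[0.865,-0.09,0,0,0,0,1],[0.865,-0.09,0,0,0,0,1],[0.865,-0.09,0,0,0,0,1]]
  ]
}}

```text
time_s: 13.95
tool_pos: [0.5276, 0.3055, 0.1585]
tool_rot: [-179.9, 0.1, 89.7]
force: [0.7, -1.0, -0.1]
grip_width: 0.0217
grasp_force: 15.0
```

```bash
python3 - <<'E'
from h import *
s=env.get_obs();print(s["tool_pos"],s["tool_rot"],s["grip_width"])
for n in ("scene","side","wrist"):
    c,p,d=snap(n); P=cloud(c,d); save("g_"+n,p)
    # glue: whitish points in air near tool; slice below gripper
    sat=p.max(2).astype(int)-p.min(2)
    m=(d>0)&(np.hypot(P[...,0]-s["tool_pos"][0],P[...,1]-s["tool_pos"][1])<.03)&(P[...,2]>.085)&(P[...,2]<.135)&(p.min(2)>85)
    t=P[m]; print(n,len(t), t.mean(0).round(4) if len(t) else "", t[:,2].min() if len(t) else "")
    for a,b in((.09,.105),(.105,.12),(.12,.135)):
        q=t[(t[:,2]>a)&(t[:,2]<b)]
        if len(q): print("  ",a,len(q),q.mean(0).round(4),"x",q[:,0].min().round(4),q[:,0].max().round(4),"y",q[:,1].min().round(4),q[:,1].max().round(4))
E
```

```text
[0.52757488 0.30552071 0.15850174] [-1.79918757e+02  5.02263873e-02  8.96980208e+01] 0.021679901715354753
scene 113 [0.5335 0.303  0.1195] 0.10234699386356716
   0.09 9 [0.5354 0.3031 0.1035] x 0.5307 0.5383 y 0.2983 0.3107
   0.105 48 [0.5342 0.3038 0.1135] x 0.5199 0.5398 y 0.2972 0.3173
   0.12 56 [0.5326 0.3023 0.1271] x 0.5203 0.5387 y 0.2968 0.3137
side 118 [0.5311 0.2985 0.1206] 0.09999914538461752
   0.09 13 [0.5313 0.299  0.1021] x 0.5218 0.5406 y 0.2955 0.3035
   0.105 41 [0.5312 0.2987 0.1153] x 0.5198 0.5411 y 0.2908 0.3044
   0.12 64 [0.531  0.2983 0.1278] x 0.5217 0.5409 y 0.2934 0.304
wrist 976 [0.5287 0.3138 0.1196] 0.09890183171538736
   0.09 72 [0.5291 0.3146 0.1021] x 0.5201 0.5387 y 0.3096 0.3164
   0.105 411 [0.5289 0.3136 0.1128] x 0.5177 0.54 y 0.3048 0.3167
   0.12 493 [0.5285 0.3139 0.1278] x 0.5178 0.5393 y 0.3057 0.3166
```

View pics/g_wrist.png

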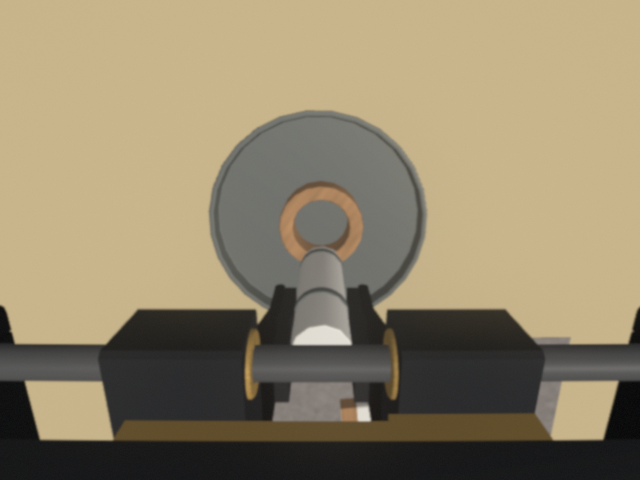

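The wrist view shows the stick hanging straight, its axis at about (0.5285,0.306) over the roll's hole (321,222). Now I lower it.

Call:
{"name": "jog_arm", "arguments": {
  "motion": [
    [[0,0,0.3,0,0,0,1],[0,0,0.6,0,0,0,1],[0,0,0.8,0,0,0,1],[0,0,0.94,0,0,0,1],[0,0,0.94,0,0,0,1]]
  ]
}}

```text
time_s: 14.6
tool_pos: [0.5283, 0.3038, 0.0642]
tool_rot: [-179.9, 0.1, 89.5]
force: [0.3, -0.2, -0.1]
grip_width: 0.0216
grasp_force: 15.0
```

Call:
{"name": "jog_arm", "arguments": {
  "motion": [
    [[0,0,0,0,0,0,1],[0,0,0,0,0,0,1]]
  ]
}}

```text
time_s: 14.8
tool_pos: [0.5291, 0.3055, 0.0667]
tool_rot: [179.9, -0.0, 89.6]
force: [0.3, -0.5, -0.3]
grip_width: 0.0215
grasp_force: 15.0
```

Call:
{"name": "jog_arm", "arguments": {
  "motion": [
    [[0,0,0.025,0,0,0,1],[0,0,0.025,0,0,0,1],[0,0,0.025,0,0,0,1]]
  ]
}}

```text
time_s: 15.1
tool_pos: [0.5284, 0.3053, 0.0632]
tool_rot: [180.0, 0.0, 89.6]
force: [-0.1, -0.8, 1.1]
grip_width: 0.0216
grasp_force: 15.0
```

Call:
{"name": "jog_arm", "arguments": {
  "motion": [
    [[0,0,0,0,0,0,0.5],[0,0,0,0,0,0,0.5],[0,0,0,0,0,0,0.5],[0,0,0,0,0,0,0.5],[0,0,0,0,0,0,0.5]]
  ]
}}

```text
time_s: 15.6
tool_pos: [0.5283, 0.3053, 0.063]
tool_rot: [-180.0, 0.0, 89.6]
force: [-0.4, -0.3, 0.5]
grip_width: 0.0426
grasp_force: 0.0
```

Call:
{"name": "jog_arm", "arguments": {
  "motion": [
    [[0,0,-0.3,0,0,0,0.3],[0,0,-0.7,0,0,0,0.3],[0,0,-1,0,0,0,0],[0,0,-1,0,0,0,0]]
  ]
}}

```text
time_s: 16.0
tool_pos: [0.5305, 0.3074, 0.168]
tool_rot: [179.6, -0.2, 89.6]
force: [-0.3, 0.7, 0.5]
grip_width: 0.0679
grasp_force: 0.0
```

```bash
cat > chk.py <<'E'
from h import *
def comps(n,tag,box=(.3,.79,-.45,.45),zmin=.007,fine=.006,amin=40):
    s=env.get_obs(); c,p,d=snap(n); save(tag,p); P=cloud(c,d)
    m=((P[...,2]>zmin)&(d>0)&(P[...,2]<.13)&(P[...,0]<box[1])&(P[...,0]>box[0])&(P[...,1]>box[2])&(P[...,1]<box[3])).astype(np.uint8)
    N,L,S,C=cv2.connectedComponentsWithStats(m,connectivity=4)
    for i in range(1,N):
        if S[i,4]<amin: continue
        q=P[L==i]; zt=np.percentile(q[:,2],97); t=q[q[:,2]>zt-fine]
        (cx,cy),(w,h),a=cv2.minAreaRect((t[:,:2]*1000).astype(np.float32))
        print(n,C[i].round(0),S[i,4],"top %.4f"%zt,"rect",round(cx),round(cy),round(w),round(h),round(a))
E
python3 - <<'E'
from chk import *
s=env.get_obs();print(s["tool_pos"],s["tool_rot"])
for n in ("scene","side","wrist"): comps(n,"p_"+n,(.42,.62,.22,.39),.022)
E
```

```text
[0.53050203 0.30739015 0.1680202 ] [179.57146529  -0.21747865  89.60329874]
scene [468. 197.] 588 top 0.0921 rect 530 308 21 22 25
side [300. 143.] 542 top 0.0908 rect 532 306 20 19 81
wrist [321. 229.] 4348 top 0.0897 rect 528 307 21 21 36
```

The glue stands upright in the hole, top at 90 mm. Stapler next.

Call:
{"name": "jog_arm", "arguments": {
  "motion": [
    [[-0.4,0.35,0,0,0,0,0],[-0.89,0.76,0,0,0,0,0],[-0.89,0.76,0,0,0,0,0]]
  ]
}}

```text
time_s: 16.45
tool_pos: [0.6068, 0.2084, 0.1603]
tool_rot: [-179.9, 0.3, 89.1]
force: [-0.4, -0.6, -0.3]
grip_width: 0.0868
grasp_force: 0.0
```

Call:
{"name": "jog_arm", "arguments": {
  "motion": [
    [[-0.4,0.35,0,0,0,0,0],[-0.89,0.76,0,0,0,0,0],[-0.89,0.76,0,0,0,0,0],[-0.89,0.76,0,0,0,0,0]]
  ]
}}

```text
time_s: 16.85
tool_pos: [0.6802, 0.1213, 0.1602]
tool_rot: [-179.8, 0.1, 89.2]
force: [-0.6, 0.7, -0.6]
grip_width: 0.0873
grasp_force: 0.0
```

Call:
{"name": "jog_arm", "arguments": {
  "motion": [
    [[0,0,0,0,0,0.146,0],[0,0,0,0,0,0.146,0],[0,0,0,0,0,0.146,0],[0,0,0,0,0,0.146,0]]
  ]
}}

```text
time_s: 17.25
tool_pos: [0.6774, 0.1286, 0.1621]
tool_rot: [-179.9, 0.0, 63.4]
force: [-0.2, -0.8, 0.4]
grip_width: 0.0871
grasp_force: 0.0
```

Call:
{"name": "jog_arm", "arguments": {
  "motion": [
    [[0,0,0,0,0,0.146,0],[0,0,0,0,0,0.146,0],[0,0,0,0,0,0.146,0],[0,0,0,0,0,0.146,0],[0,0,0,0,0,0.146,0]]
  ]
}}

```text
time_s: 17.75
tool_pos: [0.6783, 0.1273, 0.1626]
tool_rot: [-180.0, 0.0, 37.4]
force: [-0.0, -0.5, 0.2]
grip_width: 0.0871
grasp_force: 0.0
```

```bash
python3 - <<'E'
from chk import *
s=env.get_obs();print(s["tool_pos"],s["tool_rot"])
for n in ("scene","side","wrist"): comps(n,"q_"+n,(.6,.75,.06,.19),.008,.02)
E
```

```text
[0.67830584 0.1272731  0.16260176] [-1.79965165e+02  4.25315235e-02  3.74060160e+01]
scene [416. 287.] 347 top 0.0321 rect 679 128 55 26 38
side [387. 193.] 268 top 0.0302 rect 680 127 60 25 39
wrist [319. 225.] 2523 top 0.0295 rect 678 128 56 24 38
```

View pics/q_wrist.png

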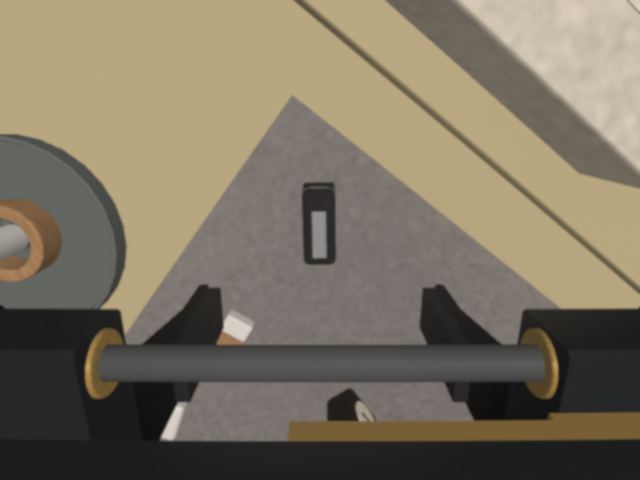

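The stapler (319,225) lines up with the jaws. Descend and grip.

Call:
{"name": "jog_arm", "arguments": {
  "motion": [
    [[0,0,0.35,0,0,0,0],[0,0,0.7,0,0,0,0],[0,0,0.7,0,0,0,0]]
  ]
}}

```text
time_s: 18.2
tool_pos: [0.6753, 0.1249, 0.0874]
tool_rot: [-179.7, 0.5, 37.1]
force: [-0.4, 0.0, 0.0]
grip_width: 0.0871
grasp_force: 0.0
```

Call:
{"name": "jog_arm", "arguments": {
  "motion": [
    [[0,0,0.35,0,0,0,0],[0,0,0.6,0,0,0,0],[0,0,0.72,0,0,0,0],[0,0,0.72,0,0,0,0],[0,0,0.72,0,0,0,0]]
  ],
  "grip_force": 20
}}

```text
time_s: 18.7
tool_pos: [0.6801, 0.1266, 0.0227]
tool_rot: [180.0, -0.1, 37.1]
force: [0.2, -0.5, 0.4]
grip_width: 0.0868
grasp_force: 0.0
```

Call:
{"name": "jog_arm", "arguments": {
  "motion": [
    [[0,0,0,0,0,0,1],[0,0,0,0,0,0,1],[0,0,0,0,0,0,1],[0,0,0,0,0,0,1],[0,0,0,0,0,0,1]]
  ]
}}

```text
time_s: 19.2
tool_pos: [0.6791, 0.1262, 0.0212]
tool_rot: [180.0, -0.0, 37.0]
force: [-0.2, 0.4, -0.0]
grip_width: 0.055
grasp_force: 0.0
```

Call:
{"name": "jog_arm", "arguments": {
  "motion": [
    [[0,0,0,0,0,0,1],[0,0,0,0,0,0,1],[0,0,0,0,0,0,1],[0,0,0,0,0,0,1],[0,0,0,0,0,0,1]]
  ]
}}

```text
time_s: 19.7
tool_pos: [0.679, 0.1264, 0.021]
tool_rot: [-180.0, 0.0, 37.0]
force: [-0.0, 0.1, -0.8]
grip_width: 0.0236
grasp_force: 20.0
```

Call:
{"name": "jog_arm", "arguments": {
  "motion": [
    [[0,0,-0.3,0,0,0,1],[0,0,-0.7,0,0,0,1],[0,0,-1,0,0,0,1],[0,0,-1,0,0,0,1]]
  ]
}}

```text
time_s: 20.1
tool_pos: [0.6822, 0.1273, 0.1268]
tool_rot: [179.8, -0.5, 37.0]
force: [0.6, -0.3, 0.3]
grip_width: 0.0238
grasp_force: 20.0
```

Call:
{"name": "jog_arm", "arguments": {
  "motion": [
    [[-0.4,0,0,0,0,0,1],[-0.8,0,0,0,0,0,1],[-1,0,0,0,0,0,1]]
  ]
}}

```text
time_s: 20.4
tool_pos: [0.5962, 0.0631, 0.1193]
tool_rot: [-180.0, 0.3, 36.9]
force: [0.2, -0.2, -0.3]
grip_width: 0.0242
grasp_force: 20.0
```

Call:
{"name": "jog_arm", "arguments": {
  "motion": [
    [[0,0,0,0,0,-0.147,1],[0,0,0,0,0,-0.147,1],[0,0,0,0,0,-0.147,1],[0,0,0,0,0,-0.147,1]]
  ]
}}

```text
time_s: 20.8
tool_pos: [0.5985, 0.0657, 0.12]
tool_rot: [-179.9, 0.0, 63.5]
force: [-0.7, 0.3, -1.0]
grip_width: 0.024
grasp_force: 20.0
```

Call:
{"name": "jog_arm", "arguments": {
  "motion": [
    [[0,0,0,0,0,-0.147,1],[0,0,0,0,0,-0.147,1],[0,0,0,0,0,-0.147,1],[0,0,0,0,0,-0.147,1],[0,0,0,0,0,-0.147,1]]
  ]
}}

```text
time_s: 21.3
tool_pos: [0.599, 0.0659, 0.1205]
tool_rot: [-180.0, -0.0, 89.7]
force: [-0.4, 0.1, -0.2]
grip_width: 0.0243
grasp_force: 20.0
```

Call:
{"name": "jog_arm", "arguments": {
  "motion": [
    [[-0.4,-0.1,0,0,0,0,1],[-0.8,-0.2,0,0,0,0,1],[-0.95,-0.22,0,0,0,0,1]]
  ]
}}

```text
time_s: 21.6
tool_pos: [0.576, -0.0345, 0.1204]
tool_rot: [-179.9, 0.2, 89.4]
force: [0.2, -0.7, -1.1]
grip_width: 0.0239
grasp_force: 20.0
```

Call:
{"name": "jog_arm", "arguments": {
  "motion": [
    [[-0.4,-0.1,0,0,0,0,1],[-0.8,-0.2,0,0,0,0,1],[-0.95,-0.22,0,0,0,0,1]]
  ]
}}

```text
time_s: 21.9
tool_pos: [0.5537, -0.1293, 0.1207]
tool_rot: [-179.9, 0.2, 89.4]
force: [-0.0, -0.7, -0.4]
grip_width: 0.0238
grasp_force: 20.0
```

Call:
{"name": "jog_arm", "arguments": {
  "motion": [
    [[-0.4,-0.1,0,0,0,0,1],[-0.8,-0.2,0,0,0,0,1],[-0.95,-0.22,0,0,0,0,1],[-0.95,-0.22,0,0,0,0,1]]
  ]
}}

```text
time_s: 22.3
tool_pos: [0.5324, -0.2218, 0.1208]
tool_rot: [-180.0, 0.0, 89.5]
force: [-0.2, 0.7, -0.5]
grip_width: 0.0238
grasp_force: 20.0
```

```bash
python3 - <<'E'
from h import *
s=env.get_obs();print(s["tool_pos"],s["tool_rot"])
c,p,d=snap("wrist"); save("t_wrist",p); P=cloud(c,d)
print("tray floor z",np.median(P[(d>0)&(np.hypot(P[...,0]-.55,P[...,1]+.27)<.01)][:,2]) )
for n in ("wrist","side","scene"):
    c,p,d=snap(n); P=cloud(c,d)
    m=(d>0)&(abs(P[...,0]-.51)<.15)&(abs(P[...,1]+.315)<.1)&(P[...,2]>0.012)&(P[...,2]<0.024)
    q=P[m]; A=cv2.minAreaRect((q[:,:2]*1000).astype(np.float32)); print(n,m.sum(),A, q[:,2].max())
    # cross wall / long wall angle via edge points in tray frame
    for psi in (10.5,11,11.5,12,12.5,13):
        t=np.radians(psi); e=np.array([np.cos(t),np.sin(t)]); f=np.array([-e[1],e[0]])
        y=(q[:,:2]-[.511,-.3145])@f; x=(q[:,:2]-[.511,-.3145])@e
        h=y>.05; k=abs(x-.036)<.008; l=y<-.05
        print(psi,y[h].std().round(5) if h.any() else 0,y[h].mean().round(4) if h.any() else 0,y[l].std().round(5) if l.any() else 0,y[l].mean().round(4) if l.any() else 0,"cross",x[k].mean().round(4),x[k].std().round(5))
E
```

```text
[ 0.53239818 -0.22184514  0.12078269] [-1.79986023e+02  3.46787024e-02  8.95473338e+01]
tray floor z nan
wrist 2272 ((508.6571044921875, -313.11309814453125), (239.64694213867188, 121.07247924804688), 11.678162574768066) 0.020132451401160073
10.5 0.00271 0.0604 0.00267 -0.0554 cross 0.0356 0.00171
11 0.00234 0.0602 0.00279 -0.0557 cross 0.0353 0.00168
11.5 0.00214 0.0601 0.00308 -0.0557 cross 0.035 0.00175
12 0.00209 0.06 0.00332 -0.0558 cross 0.0347 0.00193
12.5 0.00221 0.0599 0.00342 -0.056 cross 0.0344 0.00191
13 0.00252 0.0597 0.00359 -0.0561 cross 0.0342 0.00218
side 2422 ((511.2462463378906, -314.25677490234375), (241.71444702148438, 127.34996795654297), 11.208091735839844) 0.022462611408455624
10.5 0.00235 0.0587 0.00258 -0.0604 cross 0.0357 0.00276
11 0.00215 0.0587 0.0024 -0.0603 cross 0.0355 0.00272
11.5 0.00208 0.0587 0.00229 -0.0603 cross 0.0356 0.00265
12 0.00209 0.0588 0.00244 -0.0602 cross 0.0355 0.00265
12.5 0.00223 0.0588 0.00258 -0.0602 cross 0.0355 0.00261
13 0.00256 0.0589 0.0028 -0.0602 cross 0.0355 0.00265
scene 953 ((508.8250732421875, -313.8570556640625), (243.7450408935547, 124.52571105957031), 11.621044158935547) 0.023988823822730265
10.5 0.00391 0.0606 0.00236 -0.0575 cross 0.0359 0.00215
11 0.00368 0.0601 0.00219 -0.0575 cross 0.0359 0.0022
11.5 0.00338 0.0597 0.00215 -0.0575 cross 0.0358 0.00205
12 0.00314 0.0594 0.00224 -0.0575 cross 0.0357 0.00214
12.5 0.00307 0.0589 0.00244 -0.0576 cross 0.0355 0.0021
13 0.003 0.0585 0.00274 -0.0577 cross 0.0355 0.0023
  return _methods._mean(a, axis=axis, dtype=dtype,
  ret = ret.dtype.type(ret / rcount)
```

View pics/t_wrist.png

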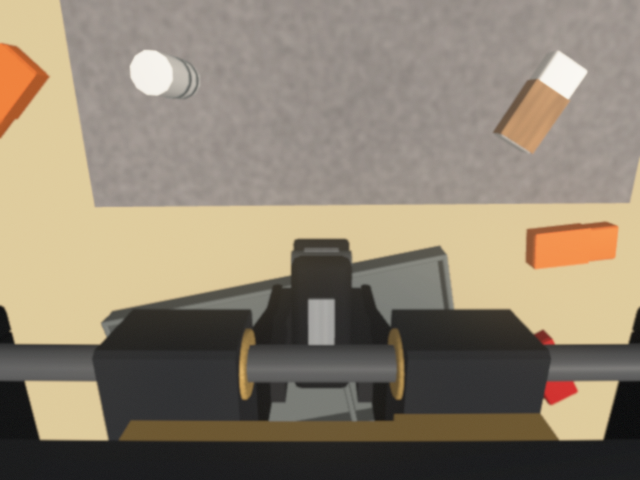

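Tray fit: centre (0.510,-0.3135), yaw 11.6°, and the cross wall at +35 mm matches the text. Placing the stapler across the large compartment.

Call:
{"name": "jog_arm", "arguments": {
  "motion": [
    [[-0.4,-0.1,0,0,0,-0.067,1],[-0.8,-0.2,0,0,0,-0.067,1],[-0.92,-0.22,0,0,0,-0.067,1],[-0.92,-0.22,0,0,0,-0.067,1],[-0.92,-0.22,0,0,0,-0.067,1]]
  ]
}}

```text
time_s: 23.0
tool_pos: [0.512, -0.3083, 0.1211]
tool_rot: [179.9, -0.1, 102.1]
force: [0.6, 1.0, -1.0]
grip_width: 0.0239
grasp_force: 20.0
```

Call:
{"name": "jog_arm", "arguments": {
  "motion": [
    [[0,0,0.35,0,0,0,1],[0,0,0.6,0,0,0,1],[0,0,0.8,0,0,0,1],[0,0,0.92,0,0,0,1],[0,0,0.92,0,0,0,1]]
  ]
}}

```text
time_s: 23.5
tool_pos: [0.5107, -0.3082, 0.0276]
tool_rot: [-179.9, -0.2, 102.2]
force: [-0.3, 0.3, -0.9]
grip_width: 0.0238
grasp_force: 20.0
```

Call:
{"name": "jog_arm", "arguments": {
  "motion": [
    [[0,0,0,0,0,0,1],[0,0,0,0,0,0,1]]
  ]
}}

```text
time_s: 23.7
tool_pos: [0.5121, -0.3109, 0.0305]
tool_rot: [179.9, 0.1, 102.0]
force: [0.5, 0.9, -1.3]
grip_width: 0.0235
grasp_force: 20.0
```

Call:
{"name": "jog_arm", "arguments": {
  "motion": [
    [[0,-0.06,0,0,0,0,1],[0,-0.06,0.03,0,0,0,1],[0,-0.06,0.05,0,0,0,1],[0,-0.06,0.05,0,0,0,1]]
  ]
}}

```text
time_s: 24.1
tool_pos: [0.5048, -0.3129, 0.0249]
tool_rot: [-180.0, 0.1, 102.0]
force: [-2.7, 0.6, 5.3]
grip_width: 0.0238
grasp_force: 20.0
```

Call:
{"name": "jog_arm", "arguments": {
  "motion": [
    [[0,0,0,0,0,0,0.63],[0,0,0,0,0,0,0.63],[0,0,0,0,0,0,0.63],[0,0,0,0,0,0,0.63]]
  ]
}}

```text
time_s: 24.5
tool_pos: [0.5051, -0.3121, 0.0239]
tool_rot: [-180.0, -0.0, 102.0]
force: [0.7, -0.6, 0.1]
grip_width: 0.0316
grasp_force: 0.0
```

Call:
{"name": "jog_arm", "arguments": {
  "motion": [
    [[0,0,-0.2,0,0,0,0.63],[0,0,-0.6,0,0,0,0.63],[0,0,-1,0,0,0,0.3],[0,0,-1,0,0,0,0],[0,0,-1,0,0,0,0]]
  ]
}}

```text
time_s: 25.0
tool_pos: [0.5057, -0.3126, 0.1251]
tool_rot: [179.9, 0.1, 102.0]
force: [-0.4, -0.6, -0.0]
grip_width: 0.0487
grasp_force: 0.0
```

```bash
python3 - <<'E'
from chk import *
s=env.get_obs();print(s["tool_pos"],s["tool_rot"])
for n in ("side","wrist"): comps(n,"u_"+n,(.36,.65,-.42,-.2),.024,.02)
E
```

```text
[ 0.50565807 -0.31257012  0.12506461] [1.79928636e+02 1.14577292e-01 1.02012195e+02]
side [379. 338.] 138 top 0.1296 rect 533 -309 9 23 34
side [339. 352.] 118 top 0.1290 rect 476 -321 10 23 36
side [355. 386.] 583 top 0.0347 rect 506 -314 24 57 13
wrist [321. 247.] 3190 top 0.0335 rect 505 -313 24 55 12
wrist [250. 306.] 848 top 0.1294 rect 478 -317 8 23 36
wrist [393. 306.] 852 top 0.1293 rect 531 -306 23 8 79
```

The stapler stands on the floor at tray x≈-5 mm, top 34 mm. Now the clock.

Call:
{"name": "jog_arm", "arguments": {
  "motion": [
    [[0,0,0,0,0,0.067,0],[0,0,0,0,0,0.067,0]]
  ]
}}

```text
time_s: 25.3
tool_pos: [0.504, -0.3116, 0.1221]
tool_rot: [-179.8, -0.1, 89.7]
force: [0.5, 1.0, 0.1]
grip_width: 0.0723
grasp_force: 0.0
```

Call:
{"name": "jog_arm", "arguments": {
  "motion": [
    [[0.4,0.06,0,0,0,0,0],[0.77,0.125,0,0,0,0,0]]
  ]
}}

```text
time_s: 25.5
tool_pos: [0.5163, -0.2347, 0.122]
tool_rot: [-179.8, -0.1, 89.8]
force: [0.3, 1.2, 0.0]
grip_width: 0.0847
grasp_force: 0.0
```

Call:
{"name": "jog_arm", "arguments": {
  "motion": [
    [[0.4,0.06,0,0,0,0,0],[0.77,0.125,0,0,0,0,0]]
  ]
}}

```text
time_s: 25.7
tool_pos: [0.5291, -0.1561, 0.1223]
tool_rot: [-179.8, -0.1, 90.0]
force: [-0.1, 0.1, -0.9]
grip_width: 0.0862
grasp_force: 0.0
```

Call:
{"name": "jog_arm", "arguments": {
  "motion": [
    [[0.4,0.06,0,0,0,0,0],[0.77,0.125,0,0,0,0,0]]
  ]
}}

```text
time_s: 25.9
tool_pos: [0.5416, -0.0792, 0.1224]
tool_rot: [-179.8, -0.0, 90.0]
force: [0.0, -0.0, -0.4]
grip_width: 0.0866
grasp_force: 0.0
```

Call:
{"name": "jog_arm", "arguments": {
  "motion": [
    [[0.4,0.06,0,0,0,0.1,0],[0.77,0.125,0,0,0,0.1,0],[0.77,0.125,0,0,0,0.1,0],[0.77,0.125,0,0,0,0.1,0],[0.77,0.125,0,0,0,0.1,0]]
  ]
}}

```text
time_s: 26.4
tool_pos: [0.5546, -0.0057, 0.1229]
tool_rot: [-179.9, 0.1, 71.9]
force: [0.7, -0.5, -0.6]
grip_width: 0.0872
grasp_force: 0.0
```

```bash
python3 - <<'E'
from chk import *
s=env.get_obs();print(s["tool_pos"],s["tool_rot"])
for n in ("side","wrist"): comps(n,"v_"+n,(.5,.61,-.06,.06),.03,.006)
E
```

```text
[ 0.55455551 -0.00571649  0.12286694] [-1.79890332e+02  7.23908843e-02  7.19415550e+01]
side [316. 198.] 67 top 0.1295 rect 513 3 20 7 45
side [373. 204.] 56 top 0.1281 rect 601 -30 4 8 40
side [342. 233.] 385 top 0.0529 rect 557 -4 47 28 73
wrist [319. 248.] 3759 top 0.0526 rect 554 -3 43 28 73
wrist [209. 309.] 1121 top 0.1292 rect 513 9 8 22 6
wrist [433. 309.] 1110 top 0.1295 rect 597 -19 22 8 48
```

View pics/v_wrist.png

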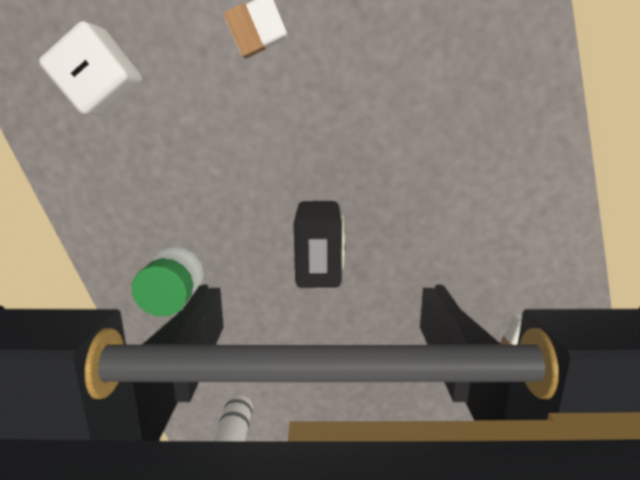

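The clock (319,248) is square between the jaws, top 52.6 mm. Descend, grip, lift.

Call:
{"name": "jog_arm", "arguments": {
  "motion": [
    [[0.02,0,0.35,0,0,0,0],[0.02,0,0.7,0,0,0,0],[0.02,0,0.93,0,0,0,0.2],[0.02,0,0.93,0,0,0,0.3],[0.02,0,0.93,0,0,0,0.4]]
  ],
  "grip_force": 20
}}

```text
time_s: 27.0
tool_pos: [0.556, -0.0032, 0.0312]
tool_rot: [-180.0, 0.0, 71.9]
force: [-0.3, -0.0, 0.0]
grip_width: 0.0705
grasp_force: 0.0
```

Call:
{"name": "jog_arm", "arguments": {
  "motion": [
    [[0,0,0,0,0,0,1],[0,0,0,0,0,0,1],[0,0,0,0,0,0,1],[0,0,0,0,0,0,1],[0,0,0,0,0,0,1]]
  ]
}}

```text
time_s: 27.5
tool_pos: [0.556, -0.0024, 0.0313]
tool_rot: [180.0, 0.0, 72.0]
force: [-2.0, 0.1, 1.3]
grip_width: 0.0309
grasp_force: 0.6
```

Call:
{"name": "jog_arm", "arguments": {
  "motion": [
    [[0,0,0,0,0,0,1],[0,0,0,0,0,0,1],[0,0,0,0,0,0,1],[0,0,0,0,0,0,1]]
  ]
}}

```text
time_s: 27.9
tool_pos: [0.5559, -0.0023, 0.0312]
tool_rot: [-180.0, 0.0, 72.0]
force: [-2.6, 0.1, 4.5]
grip_width: 0.0278
grasp_force: 20.0
```

Call:
{"name": "jog_arm", "arguments": {
  "motion": [
    [[0,0,-0.3,0,0,0,1],[0,0,-0.7,0,0,0,1],[0,0,-1,0,0,0,1],[0,0,-1,0,0,0,1],[0,0,-1,0,0,0,1]]
  ]
}}

```text
time_s: 28.4
tool_pos: [0.5561, -0.0027, 0.1309]
tool_rot: [179.9, 0.0, 71.9]
force: [-1.1, -0.0, -0.9]
grip_width: 0.0278
grasp_force: 20.0
```

Call:
{"name": "jog_arm", "arguments": {
  "motion": [
    [[0,0,0,0,0,-0.1,1],[0,0,0,0,0,-0.1,1],[0,0,0,0,0,-0.1,1]]
  ]
}}

```text
time_s: 28.7
tool_pos: [0.5546, -0.0025, 0.1289]
tool_rot: [-179.8, -0.0, 90.0]
force: [-0.2, -0.7, -0.1]
grip_width: 0.0277
grasp_force: 20.0
```

Call:
{"name": "jog_arm", "arguments": {
  "motion": [
    [[-0.4,-0.15,0,0,0,0,1],[-0.81,-0.29,0,0,0,0,1],[-0.81,-0.29,0,0,0,0,1]]
  ]
}}

```text
time_s: 29.0
tool_pos: [0.5239, -0.0909, 0.129]
tool_rot: [-179.7, 0.2, 89.2]
force: [-0.5, -0.5, -2.1]
grip_width: 0.0282
grasp_force: 20.0
```

Call:
{"name": "jog_arm", "arguments": {
  "motion": [
    [[-0.4,-0.15,0,0,0,0,1],[-0.81,-0.29,0,0,0,0,1],[-0.81,-0.29,0,0,0,0,1]]
  ]
}}

```text
time_s: 29.3
tool_pos: [0.4946, -0.1713, 0.1294]
tool_rot: [-179.8, 0.2, 89.2]
force: [-0.5, -0.5, -1.4]
grip_width: 0.0279
grasp_force: 20.0
```

Call:
{"name": "jog_arm", "arguments": {
  "motion": [
    [[-0.4,-0.15,0,0,0,0,1],[-0.81,-0.29,0,0,0,0,1],[-0.81,-0.29,0,0,0,0,1]]
  ]
}}

```text
time_s: 29.6
tool_pos: [0.4654, -0.2518, 0.1296]
tool_rot: [-179.8, 0.1, 89.2]
force: [0.1, 0.2, -1.1]
grip_width: 0.0276
grasp_force: 20.0
```

Call:
{"name": "jog_arm", "arguments": {
  "motion": [
    [[-0.4,-0.15,0,0,0,-0.065,1],[-0.81,-0.29,0,0,0,-0.065,1],[-0.81,-0.29,0,0,0,-0.065,1],[-0.81,-0.29,0,0,0,-0.065,1],[-0.81,-0.29,0,0,0,-0.065,1]]
  ]
}}

```text
time_s: 30.1
tool_pos: [0.4402, -0.3245, 0.1303]
tool_rot: [-180.0, -0.1, 101.7]
force: [0.2, -0.3, -1.7]
grip_width: 0.0279
grasp_force: 20.0
```

Call:
{"name": "jog_arm", "arguments": {
  "motion": [
    [[0,0,0.3,0,0,0,1],[0,0,0.5,0,0,0,1],[0,0,0.5,0,0,0,1],[0,0,0.5,0,0,0,1]]
  ]
}}

```text
time_s: 30.5
tool_pos: [0.4404, -0.3249, 0.0812]
tool_rot: [180.0, -0.0, 101.7]
force: [0.3, 0.2, -1.0]
grip_width: 0.0278
grasp_force: 20.0
```

Call:
{"name": "jog_arm", "arguments": {
  "motion": [
    [[0,0,0.2,0,0,0,1],[0,0,0.35,0,0,0,1],[0,0,0.44,0,0,0,1],[0,0,0.44,0,0,0,1],[0,0,0.44,0,0,0,1]]
  ]
}}

```text
time_s: 31.0
tool_pos: [0.44, -0.3263, 0.0374]
tool_rot: [180.0, 0.0, 101.7]
force: [-0.8, -0.3, -0.2]
grip_width: 0.0282
grasp_force: 20.0
```

Call:
{"name": "jog_arm", "arguments": {
  "motion": [
    [[0,0,0.01,0,0,0,1],[0,0,0.01,0,0,0,1]]
  ]
}}

```text
time_s: 31.2
tool_pos: [0.44, -0.3265, 0.0366]
tool_rot: [180.0, 0.1, 101.7]
force: [-0.4, 0.5, -1.2]
grip_width: 0.0278
grasp_force: 20.0
```

Call:
{"name": "jog_arm", "arguments": {
  "motion": [
    [[0,0,0.01,0,0,0,1],[0,0,0.01,0,0,0,0.5],[0,0,0.01,0,0,0,0.5],[0,0,0.01,0,0,0,0.5],[0,0,0.01,0,0,0,0.5]]
  ]
}}

```text
time_s: 31.7
tool_pos: [0.4398, -0.3263, 0.0352]
tool_rot: [180.0, 0.0, 101.7]
force: [-0.6, -0.4, -0.1]
grip_width: 0.0425
grasp_force: 0.0
```

Call:
{"name": "jog_arm", "arguments": {
  "motion": [
    [[0,0,-0.2,0,0,0,0.5],[0,0,-0.6,0,0,0,0.5],[0,0,-0.9,0,0,0,0.3],[0,0,-0.9,0,0,0,0],[0,0,-0.9,0,0,0,0]]
  ]
}}

```text
time_s: 32.2
tool_pos: [0.4399, -0.3266, 0.1256]
tool_rot: [180.0, 0.1, 101.7]
force: [0.0, 0.7, -0.5]
grip_width: 0.0598
grasp_force: 0.0
```

```bash
python3 - <<'E'
from chk import *
s=env.get_obs();print(s["tool_pos"],s["tool_rot"])
for n in ("side","wrist"): comps(n,"x_"+n,(.36,.65,-.42,-.2),.024,.006)
E
```

```text
[ 0.43989425 -0.32655521  0.12557854] [1.79973615e+02 8.53028308e-02 1.01651168e+02]
side [336. 353.] 122 top 0.1290 rect 473 -322 8 24 32
side [284. 370.] 96 top 0.1289 rect 406 -340 9 18 44
side [354. 386.] 572 top 0.0350 rect 506 -315 24 52 13
side [311. 396.] 932 top 0.0576 rect 442 -328 28 45 13
wrist [422. 259.] 4002 top 0.1277 rect 471 -318 23 8 78
wrist [323. 255.] 3996 top 0.0565 rect 440 -328 28 43 12
wrist [237. 306.] 892 top 0.1296 rect 407 -332 8 22 35
```

The clock stands on the floor, top 56.5 mm. Now the long eraser.

Call:
{"name": "jog_arm", "arguments": {
  "motion": [
    [[0,0,0,0,0,0.065,0],[0,0,0,0,0,0.065,0],[0,0,0,0,0,0.065,0]]
  ]
}}

```text
time_s: 32.6
tool_pos: [0.4389, -0.3256, 0.1235]
tool_rot: [-179.9, -0.1, 90.0]
force: [-0.5, 0.1, -0.0]
grip_width: 0.0854
grasp_force: 0.0
```

Call:
{"name": "jog_arm", "arguments": {
  "motion": [
    [[0.3,0.35,0,0,0,0,0],[0.63,0.755,0,0,0,0,0],[0.63,0.755,0,0,0,0,0]]
  ]
}}

```text
time_s: 32.9
tool_pos: [0.5201, -0.2558, 0.1247]
tool_rot: [179.8, -0.3, 90.6]
force: [0.5, 0.8, -0.9]
grip_width: 0.0871
grasp_force: 0.0
```

Call:
{"name": "jog_arm", "arguments": {
  "motion": [
    [[0.3,0.35,0,0,0,0,0],[0.63,0.755,0,0,0,0,0],[0.63,0.755,0,0,0,0,0]]
  ]
}}

```text
time_s: 33.2
tool_pos: [0.595, -0.192, 0.1244]
tool_rot: [179.8, -0.3, 90.6]
force: [0.3, 1.0, -0.5]
grip_width: 0.0871
grasp_force: 0.0
```

Call:
{"name": "jog_arm", "arguments": {
  "motion": [
    [[0.3,0.35,0,0,0,0.166,0],[0.63,0.755,0,0,0,0.166,0],[0.63,0.755,0,0,0,0.166,0],[0.63,0.755,0,0,0,0.166,0],[0.63,0.755,0,0,0,0.166,0]]
  ]
}}

```text
time_s: 33.7
tool_pos: [0.6659, -0.1367, 0.1236]
tool_rot: [-179.9, 0.0, 60.2]
force: [0.2, 0.2, -0.1]
grip_width: 0.087
grasp_force: 0.0
```

```bash
python3 - <<'E'
from chk import *
s=env.get_obs();print(s["tool_pos"],s["tool_rot"])
for n in ("side","wrist"): comps(n,"y_"+n,(.6,.73,-.2,-.08),.007,.006)
E
```

```text
[ 0.66588115 -0.13670149  0.12362674] [-1.79880837e+02  3.69864536e-02  6.02315207e+01]
side [402. 236.] 70 top 0.1281 rect 626 -118 20 7 33
side [462. 250.] 45 top 0.1288 rect 704 -169 2 7 36
side [423. 290.] 403 top 0.0168 rect 668 -137 58 25 60
wrist [321. 236.] 2980 top 0.0144 rect 666 -138 56 24 60
wrist [210. 308.] 1084 top 0.1294 rect 628 -114 22 8 85
wrist [433. 308.] 1058 top 0.1294 rect 705 -158 22 8 35
```

View pics/y_wrist.png

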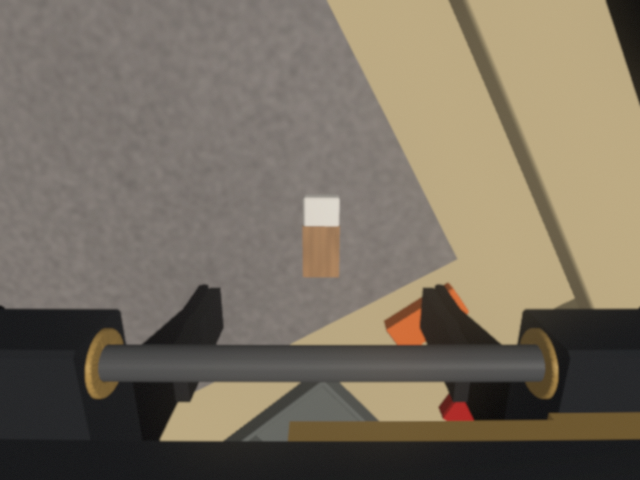

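The long eraser (321,236) is centred; orange (425,315) stays outside the fingers, which I'll part-close first. Descend, grip, lift.

Call:
{"name": "jog_arm", "arguments": {
  "motion": [
    [[0,0,0.3,0,0,0,0.4],[0,0,0.6,0,0,0,0.4],[0,0,0.8,0,0,0,0.4],[0,0,0.8,0,0,0,0.4]]
  ],
  "grip_force": 15
}}

```text
time_s: 34.2
tool_pos: [0.6631, -0.1379, 0.0412]
tool_rot: [-179.6, 0.1, 60.1]
force: [-0.2, 0.1, 0.7]
grip_width: 0.0627
grasp_force: 0.0
```

Call:
{"name": "jog_arm", "arguments": {
  "motion": [
    [[0,0,0.1,0,0,0,0.4],[0,0,0.2,0,0,0,0.4],[0,0,0.26,0,0,0,0.4],[0,0,0.26,0,0,0,0.4],[0,0,0.26,0,0,0,0.4]]
  ]
}}

```text
time_s: 34.7
tool_pos: [0.6665, -0.1374, 0.0193]
tool_rot: [180.0, -0.0, 60.1]
force: [0.1, 0.0, 0.0]
grip_width: 0.0523
grasp_force: 0.0
```

Call:
{"name": "jog_arm", "arguments": {
  "motion": [
    [[0,0,0,0,0,0,1],[0,0,0,0,0,0,1],[0,0,0,0,0,0,1],[0,0,0,0,0,0,1],[0,0,0,0,0,0,1]]
  ]
}}

```text
time_s: 35.2
tool_pos: [0.6664, -0.1375, 0.0192]
tool_rot: [180.0, 0.0, 60.1]
force: [0.7, -0.4, 0.1]
grip_width: 0.0236
grasp_force: 15.0
```

Call:
{"name": "jog_arm", "arguments": {
  "motion": [
    [[0,0,0,0,0,0,1],[0,0,0,0,0,0,1],[0,0,-0.3,0,0,0,1],[0,0,-0.8,0,0,0,1],[0,0,-0.8,0,0,0,1]]
  ]
}}

```text
time_s: 35.7
tool_pos: [0.6711, -0.1376, 0.1067]
tool_rot: [179.3, -0.2, 60.1]
force: [1.8, -0.4, -0.1]
grip_width: 0.0237
grasp_force: 15.0
```

Call:
{"name": "jog_arm", "arguments": {
  "motion": [
    [[-0.4,0.02,0,0,0,0,1],[-0.89,0.05,0,0,0,0,1],[-0.89,0.05,0,0,0,0,1]]
  ]
}}

```text
time_s: 36.0
tool_pos: [0.6222, -0.2279, 0.0984]
tool_rot: [180.0, 0.5, 59.4]
force: [0.0, -1.7, -0.9]
grip_width: 0.0237
grasp_force: 15.0
```

Call:
{"name": "jog_arm", "arguments": {
  "motion": [
    [[-0.4,0.02,0,0,0,0.135,1],[-0.89,0.05,0,0,0,0.135,1],[-0.89,0.05,0,0,0,0.135,1],[-0.89,0.05,0,0,0,0.135,1]]
  ]
}}

```text
time_s: 36.4
tool_pos: [0.5851, -0.2992, 0.0989]
tool_rot: [180.0, 0.0, 35.5]
force: [0.7, 0.7, -0.8]
grip_width: 0.0235
grasp_force: 15.0
```

Call:
{"name": "jog_arm", "arguments": {
  "motion": [
    [[0,0,0,0,0,0.135,1],[0,0,0,0,0,0.135,1],[0,0,0,0,0,0.135,1],[0,0,0,0,0,0.135,1],[0,0,0,0,0,0.135,1]]
  ]
}}

```text
time_s: 36.9
tool_pos: [0.5869, -0.2952, 0.099]
tool_rot: [-180.0, -0.0, 11.9]
force: [0.6, -0.1, 0.3]
grip_width: 0.024
grasp_force: 15.0
```

Call:
{"name": "jog_arm", "arguments": {
  "motion": [
    [[0,0,0.3,0,0,0,1],[0,0,0.6,0,0,0,1],[0,0,0.74,0,0,0,1],[0,0,0.74,0,0,0,1],[0,0,0.74,0,0,0,1]]
  ]
}}

```text
time_s: 37.4
tool_pos: [0.5868, -0.2966, 0.0257]
tool_rot: [180.0, -0.0, 11.6]
force: [-0.3, -0.2, 0.1]
grip_width: 0.0239
grasp_force: 15.0
```

Call:
{"name": "jog_arm", "arguments": {
  "motion": [
    [[0,0,0,0,0,0,1],[0,0,0,0,0,0,1]]
  ]
}}

```text
time_s: 37.6
tool_pos: [0.5869, -0.297, 0.0262]
tool_rot: [179.9, -0.1, 11.5]
force: [0.3, -0.5, 0.5]
grip_width: 0.024
grasp_force: 15.0
```

Call:
{"name": "jog_arm", "arguments": {
  "motion": [
    [[0,0,0.025,0,0,0,1],[0,0,0.025,0,0,0,1],[0,0,0.025,0,0,0,0.5],[0,0,0.025,0,0,0,0.5],[0,0,0.025,0,0,0,0.5]]
  ]
}}

```text
time_s: 38.1
tool_pos: [0.5863, -0.2968, 0.0226]
tool_rot: [180.0, -0.0, 11.5]
force: [-0.5, 1.0, -0.9]
grip_width: 0.0392
grasp_force: 0.0
```

Call:
{"name": "jog_arm", "arguments": {
  "motion": [
    [[0,0,0,0,0,0,0.5],[0,0,0,0,0,0,0.5],[0,0,-0.3,0,0,0,0.5],[0,0,-1,0,0,0,0.5],[0,0,-1,0,0,0,0.5]]
  ]
}}

```text
time_s: 38.6
tool_pos: [0.5885, -0.2974, 0.1274]
tool_rot: [179.8, -0.3, 11.5]
force: [1.3, -0.1, 0.3]
grip_width: 0.0438
grasp_force: 0.0
```

Call:
{"name": "jog_arm", "arguments": {
  "motion": [
    [[0,0,-0.5,0,0,0,0.5],[0,0,-1,0,0,0,0.5],[0,0,-1,0,0,0,0.5],[0,0,-1,0,0,0,0.5]]
  ]
}}

```text
time_s: 39.0
tool_pos: [0.5871, -0.2969, 0.2246]
tool_rot: [179.9, -0.2, 11.5]
force: [0.1, 0.1, -1.3]
grip_width: 0.0434
grasp_force: 0.0
```

```bash
python3 - <<'E'
from chk import *
s=env.get_obs();print(s["tool_pos"],s["tool_rot"])
comps("wrist","z_wrist",(.36,.79,-.45,.1),.011,.006)
for n in ("side","scene"): comps(n,"z_"+n,(.36,.72,-.45,.42),.011,.006)
E
```

```text
[ 0.58708869 -0.29693558  0.22459592] [ 1.79852186e+02 -1.61424732e-01  1.14782451e+01]
wrist [264.  55.] 2209 top 0.0147 rect 701 -228 56 25 6
wrist [380.  82.] 2063 top 0.0146 rect 700 -326 25 55 33
wrist [321. 216.] 2829 top 0.0192 rect 569 -303 118 124 12
wrist [320. 207.] 1697 top 0.0186 rect 587 -298 55 24 11
wrist [  3. 285.] 127 top 0.0171 rect 450 -15 7 25 89
wrist [319. 298.] 1525 top 0.0334 rect 505 -315 24 54 14
wrist [114. 304.] 194 top 0.0298 rect 458 -123 15 3 87
wrist [322. 342.] 198 top 0.0212 rect 454 -326 4 42 13
wrist [322. 391.] 1209 top 0.0555 rect 432 -330 10 43 12
side [299. 151.] 1255 top 0.0889 rect 532 307 25 19 80
side [278. 202.] 347 top 0.0279 rect 462 133 37 40 16
side [329. 202.] 116 top 0.0157 rect 561 126 29 31 2
side [284. 245.] 408 top 0.0401 rect 453 -1 33 34 70
side [293. 291.] 325 top 0.0515 rect 451 -121 20 23 8
side [459. 327.] 363 top 0.0163 rect 697 -228 47 27 9
side [360. 393.] 2589 top 0.0205 rect 512 -314 243 128 11
side [406. 372.] 651 top 0.0206 rect 589 -296 57 28 13
side [486. 376.] 539 top 0.0164 rect 702 -326 28 57 30
side [355. 387.] 641 top 0.0345 rect 507 -315 24 54 10
side [311. 399.] 1092 top 0.0575 rect 442 -328 27 45 12
scene [466. 201.] 1390 top 0.0908 rect 529 307 21 22 15
scene [379. 195.] 346 top 0.0303 rect 460 136 39 38 16
scene [317. 205.] 304 top 0.0425 rect 451 0 33 35 74
scene [260. 217.] 195 top 0.0544 rect 448 -121 20 20 9
scene [393. 236.] 162 top 0.0175 rect 559 129 30 25 4
scene [154. 237.] 96 top 0.0594 rect 448 -329 12 33 8
scene [182. 297.] 819 top 0.0220 rect 542 -307 176 125 12
scene [160. 247.] 104 top 0.0371 rect 456 -327 4 29 11
scene [172. 266.] 386 top 0.0354 rect 506 -313 25 52 9
scene [188. 304.] 378 top 0.0211 rect 588 -295 56 25 12
scene [235. 349.] 356 top 0.0173 rect 697 -227 49 25 6
scene [183. 365.] 410 top 0.0172 rect 700 -324 27 54 33
```

View pics/z_side.png

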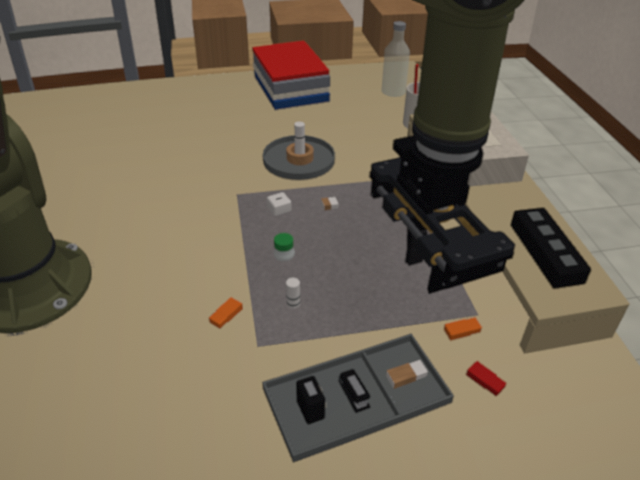

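The side view shows the clock (311,398), stapler (354,388) and long eraser (406,373) on their compartment floors, and the glue in the roll (299,150). The short glue and short eraser read where they were at the start, and the gripper is clear. Handing in.

```bash
python3 -c "
from cell import env
print(env.sign_off())"
```

```text
the job is handed in; nothing more can be done
None
```

Both kits are made up and the job was handed in at about 39 s. The last camera check showed all five items in place and upright, and the short eraser and short glue unmoved; the sign-off gave no verdict.

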